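# Chock the can on the washstand drainer, then open its bar

### The job

The swing bar across the sloping drainer beside the basin must be opened for cleaning, but it is all that stops the lying can from rolling off. First stand the loose rubber wedge on the drainer and slide its thin edge in under the bar until it is snug against the downhill side of the can, at the middle of the can's length and square to it, and let go of it. Then swing the bar fully open to its stop, so that the can stays where it lies, held by the wedge; do not move the can or disturb the soap bar and the nailbrush.

Things in the scene. Friction and masses are not known exactly. Their poses are not given: they have to be found in the camera images.
- drainer: Fixed pale wooden sloping board, 220 (x) x 280 mm (y), 10 mm thick, on four feet; pose and height vary (feet sunk up to 12 mm). Frame level: z up, x horizontal towards the uphill edge, away from the robot; origin under its middle at the feet. Its top rises towards +x at 6 degrees (tilted -6 about y). A 14 mm lip on the uphill edge only; the low edge is open
- drainer_mid (a point): Middle of the drainer's sloping top surface (on the surface). Axes as drainer (level)
- can: Aluminium can with a grey band near its +y end, lying across the slope: diameter 52 mm, length 100 mm, about 0.25 kg. Origin at the middle of its axis, y along its axis; it turns about y when it rolls. At the start it leans on the closed bar and would roll downhill without it
- wedge: Loose black rubber wedge on the counter left or right of the drainer: 75 (x) x 56 (y) x 20 mm high, 0.1 kg. Origin under its middle, x towards its thin edge (2.6 mm thick, at x = 37.5 mm). From there a 30 degree ramp rises to the flat rear block with upright sides, x = -37.5 to 7 mm. Snug against the can, its thin edge is 11.5 mm short of the can's axis along the slope. It passes under the bar
- wedge_edge (a point): Middle of the wedge's thin edge, at its underside. Axes as wedge
- bar (a joint): Angle of the chromed swing bar, rad: 0 = closed, lying across the slope (drainer y) against the downhill side of the can; it grows as its free end swings downhill towards the robot, to its stop at 1.30. Stiff enough to stay where it is left; 0.5 N to 1 N at the grip moves it
- bar_pivot (a point): Pivot of the bar, on its axis, 30 mm above the drainer's surface, near the drainer's +y edge. The bar turns about the normal to the slope. Fixed to the drainer, axes as drainer
- bar_grip (a point): On the upright finger pin (diameter 12 mm) at the bar's free end, 175 mm from the pivot (towards drainer -y when closed); the pin rises from the bar to 40 mm above the bar's centre line, this point lies 25 mm above that line. The bar is 8 mm thick, its underside 26 mm above the drainer. Frame turns with the bar
- soap: White bar of soap with rounded edges, 85 x 55 x 26 mm, lying on the counter beside the drainer; leave alone. Origin under its middle, x along its length
- nailbrush: Wooden nailbrush, 90 x 40 x 28 mm, bristles down, lying on the counter beside the drainer; leave alone. Origin under its middle, x along its length
Mind the look-alikes: they are no part of the job. Leave any blue or green look-alike of the wedge alone. What is shaped like the can but blue or yellow is not meant.

How it is judged:
On the way, in this order (a step that is already met when the one before it is completed fails the run):
1. the wedge stands snug under the middle of the can's downhill side, square to it and let go, while the bar is still closed (x of can in the frame of wedge_edge between 0.002 and 0.019 m and y of can in the frame of wedge_edge between -0.022 and 0.022 m and z of can in the frame of wedge_edge between 0.018 and 0.034 m and angle between the y axis of wedge and the y axis of can, either way round below 0.25 rad and angle between wedge's own z axis and vertical below 0.2 rad and contact force between wedge and the fingers below 0.1 N and value of joint bar below 0.1 rad), for 0.3 s.
2. the bar is swung open to its stop (value of joint bar above 1.15 rad), for 0.2 s.
At the end, for the whole second after the job is handed in: Bar within 0.15 rad of its stop. Can at rest within 15 mm of its start, leaning on the wedge. Wedge flat on the drainer, let go, its thin edge 2 to 19 mm short of the can's axis, within 22 mm of the can's middle and within 0.25 rad of square to it (x of can in the frame of wedge_edge between 0.002 and 0.019 m and y of can in the frame of wedge_edge between -0.022 and 0.022 m and z of can in the frame of wedge_edge between 0.018 and 0.034 m and angle between the y axis of wedge and the y axis of can, either way round below 0.25 rad and angle between wedge's own z axis and vertical below 0.2 rad and contact force between wedge and the fingers below 0.1 N and value of joint bar above 1.15 rad and distance of can from where it was at the start of the episode below 0.015 m and contact force between can and wedge above 0.03 N and linear speed of each of can, wedge below 0.01 m/s); the robot touches nothing.
It fails at once if the can rolls or is moved more than 30 mm (distance of can from where it was at the start of the episode above 0.03 m).
It fails at once if the soap bar is moved more than 20 mm (distance of soap from where it was at the start of the episode above 0.02 m).
It fails at once if the nailbrush is moved more than 20 mm (distance of nailbrush from where it was at the start of the episode above 0.02 m).
It also fails if it takes over 58 s, if anything falls off the work surface, if the arm or the gripper's body presses on something with over 40 N, if the wrist force passes 120 N, or if a joint passes its speed limit or range.

### The arm

A 6-joint arm with a two-finger parallel gripper is mounted at the origin on the work surface. World frame = base frame: x ahead of the robot, y to its left, z up, the work surface at z = 0. Lengths are in m, angles in rad, forces in N, time in s.
With the tool pointing down it reaches from about 0.325 to 0.75 m from the base axis. Payload 7.6 kg.
Tool frame: the origin (TCP) lies on the centre line of the jaws, within the pads' length; the fingertips stand 25 mm ahead of it and the grasp point (between the pads) lies 6 mm ahead of it; z points along the fingers, y is the line along which they close (so a half turn about z gives the same grasp; the last joint's range is limited). The gripper opens to 85 mm and grips with 20 to 120 N. Pads are 22 mm wide; open, the fingers measure 114 mm over their backs; the gripper's body (76 mm by 85 mm) begins 54 mm behind the grasp point. The pads swing forward as they close: fully open they stand 13 mm farther back than shut.
Start: joints at [1.192, 0.052, 1.401, -0, 1.689, -0.07], TCP at [0.16, 0.5, 0.256] pointing down, gripper open.
Joint ranges: [-2.9, 2.9], [-0.91, 2.17], [0.12, 2.37], [-1.06, 4.2], [0.26, 2.73], [-2.93, 2.93]. Speed limits (rad/s): [2.57, 2.57, 3.01, 3.14, 3.14, 3.14].

### API

Orientations are given as a unit quaternion [x, y, z, w].
In Python, from rig import read_state, vision, bot gives the robot as it stands. The module is installed in compiled form; this text tells all that it offers.
- The arm moves only by the shell command python3 -m inch 'ROWS'. ROWS is JSON, a list of rows, each an object with "grip": the opening, from -1 (shut) to 1 (fully open); "travel": the shift along the world's x, y, z in mm, a list of three; "rot": the turn, a rotation vector about the world's x, y, z in rad, a list of three. In form: [{"grip": grip, "travel": [dx, dy, dz], "rot": [wx, wy, wz]}, ...]. A call has 1 to 20 rows; each row is the pose to reach, as a shift and turn from the pose commanded when the call began; what a row does not reach only later rows make up. A row lasts 1/10 s, in which the tool goes at most 50 mm and 8.59 degrees, less where a joint would pass 70% of its speed; a pose out of reach is approached as far as the arm can. A call with a gripper value outside its range is refused whole. The fingers move at their own pace and stop on an object; the grip force is fixed at half the most. Time passes only in rows, so rows that repeat a pose let the fingers close. It gives the time, the measured TCP pose, the force, the opening and the grip force at its end, in the units of the state.
- read_state(): the state, without advancing time (a new reading comes with each control period).
- vision.capture(name): name is "scene" or "side" or "wrist"; returns the picture (384x512x3 uint8, red, green, blue); there is no depth.
- vision.camera_info(name): a dict with "fx", "fy", "cx", "cy" (pixels), "k1" (the pictures are not rectified: a ray, as slopes to the right and down, at radius r is drawn at 1 + k1 r^2 times it, then the intrinsics apply), "position" and "attitude" of the camera in the world. Camera axes: x right, y up, looking along -z (the intrinsics and any distortion apply to the point x, -y, -z); pixel columns grow to the right and rows downward; lengths in m; the calibration is good to about 2 mm. A picture is of the moment at which its call begins: read the wrist's pose just before it. camera_info takes no time and is no camera call; for the wrist camera it gives the pose at the moment of the call.
- bot.sign_off(): hands the job in; it is judged then, once.
The state is a dict: "clock": time; "joints": joint angles; "qvel": joint speeds; "tau": joint torques, N m; "tcp_pos": TCP position; "ee_rot": TCP orientation; "force": force on the tool from outside, world axes, zero at the start; "torque": the same for the moment, N m; "gripper_width": finger opening in m; "finger_force": force on a finger pad.
Only numpy, scipy, OpenCV 4.12 (cv2) and the standard library are available. Lean on these libraries where they do the work, as an engineer would, in place of code of your own. Each camera call takes 0.05 s, during which the arm holds its last target. There are 200 camera calls.

## Working session

There is one attempt and no reset: what is moved stays moved. The work goes in short steps, Python scripts to look and compute and a shell command to move; the robot and the scene stay as the last step left them, time stands still between calls to the robot, and variables do not carry over. Pictures are saved under pics/ and viewed, at most 10 in all, crops included, and the job is handed in when it is done.

```bash
mkdir -p pics; python3 - <<'E'
from rig import read_state, vision, bot
import cv2,json
for n in("scene","side"):
    im=vision.capture(n); cv2.imwrite(f"pics/{n}0.png",im[:,:,::-1]); print(n,vision.camera_info(n))
im=vision.capture("wrist");cv2.imwrite("pics/wrist0.png",im[:,:,::-1]);print(vision.camera_info("wrist"))
import numpy as np
a=[cv2.imread(f"pics/{n}0.png") for n in("scene","side")]
print(read_state())
E
```

```text
scene {'fx': 360.08537475249307, 'fy': 360.08537475249307, 'cx': 251.64787816074096, 'cy': 198.08423479486558, 'k1': -0.006085469220499832, 'position': array([1.16965249, 0.23479118, 0.77095356]), 'attitude': array([0.22126232, 0.324226  , 0.75068598, 0.53140478])}
side {'fx': 483.6689181814036, 'fy': 483.6689181814036, 'cx': 252.89721976096683, 'cy': 186.6486118901188, 'k1': 0.00755221840608693, 'position': array([0.40070432, 0.71002233, 0.91508801]), 'attitude': array([-0.01991735,  0.35048665,  0.93441241, -0.06029803])}
{'fx': 272.0453180257115, 'fy': 272.0453180257115, 'cx': 255.56071391440523, 'cy': 192.23856685036878, 'k1': -0.044119378215029, 'position': array([0.09558036, 0.52115458, 0.37220775]), 'attitude': array([-0.10726544, -0.0778871 ,  0.58477542,  0.80029084])}
{'clock': 0.15, 'joints': array([ 1.19168707e+00,  5.27232954e-02,  1.40145780e+00,  2.05922604e-05,
        1.68862805e+00, -7.02873122e-02]), 'qvel': array([-0.00213145, -0.00078611, -0.00293887, -0.00012915,  0.00139908,
        0.00063632]), 'tau': array([ 1.31477649e-03, -3.81952000e+01, -3.60422695e+01,  9.98816927e-05,
        4.65170480e-03, -8.87361693e-06]), 'tcp_pos': array([0.15946201, 0.49999463, 0.25566656]), 'ee_rot': array([ 1.53796888e-01,  9.88102296e-01, -5.90679834e-04, -1.45493679e-04]), 'force': array([-0.00852652,  0.15934472,  0.41699144]), 'torque': array([ 0.00324404, -0.02497324,  0.00955299]), 'finger_force': 0.0, 'gripper_width': 0.08540881466122256}
```

View pics/scene0.png

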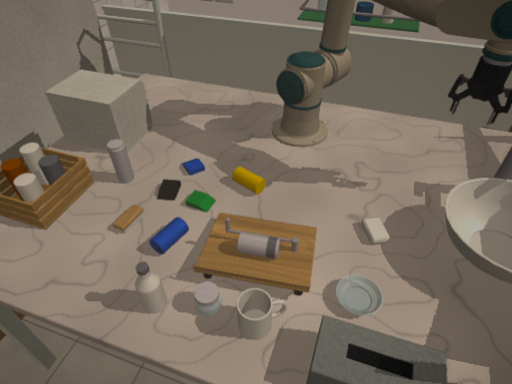

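View pics/side0.png

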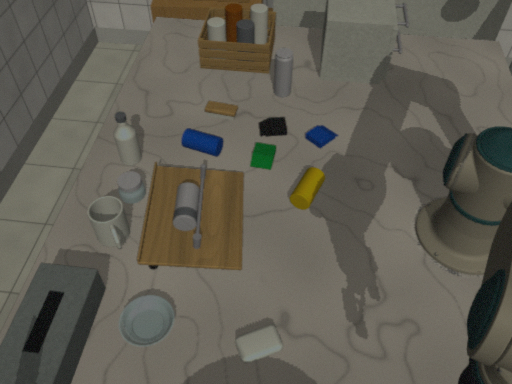

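The scene view shows the black wedge at (170,189), the can at (260,245), the bar pin at (229,226) and the pivot at (295,244). In the side view the wedge is at (273,127), the can at (187,205), the pin at (204,165) and the pivot at (197,241). I'll get rough positions, then look from the wrist.

```bash
cat >h.py <<'E'
import numpy as np,cv2
from scipy.spatial.transform import Rotation as R
from scipy.optimize import least_squares
def project(ci,P):
    p=R.from_quat(ci['attitude']).inv().apply(np.atleast_2d(P)-ci['position'])
    s=np.c_[p[:,0],-p[:,1]]/-p[:,2:]
    s=s*(1+ci['k1']*(s**2).sum(1,keepdims=True))
    return s*[ci['fx'],ci['fy']]+[ci['cx'],ci['cy']]
def ray(ci,uv):
    d=(np.array(uv,float)-[ci['cx'],ci['cy']])/[ci['fx'],ci['fy']]; s=d.copy()
    for _ in range(10): s=d/(1+ci['k1']*(s@s))
    return R.from_quat(ci['attitude']).apply([s[0],-s[1],-1])
def onz(ci,uv,z):
    r=ray(ci,uv); return ci['position']+r*(z-ci['position'][2])/r[2]
def tri(obs):
    A=0;b=0
    for ci,uv in obs:
        r=ray(ci,uv);r/=np.linalg.norm(r);M=np.eye(3)-np.outer(r,r);A=A+M;b=b+M@ci['position']
    X=np.linalg.solve(A,b)
    return X,[np.round(project(ci,X)[0]-uv,1) for ci,uv in obs]
E
python3 - <<'E'
from h import *; from rig import vision
S=vision.camera_info("scene");D=vision.camera_info("side")
np.set_printoptions(precision=4,suppress=True)
for n,a,b in [("wedge",(170,189),(273,127)),("can",(260,245),(187,205)),("pin",(229,222),(204,162)),("pivot",(295,244),(197,241)),
 ("c-low-right",(217,217),(244,169)),("c-hi-left",(308,283),(143,264)),("c-low-left",(317,237),(243,266)),("c-hi-right",(197,266),(158,164)),("soap",(375,230),(259,344)),("brush",(128,217),(221,109)),("green",(201,201),(263,155)),("blue can",(170,235),(202,142))]: print(n,*tri([(S,a),(D,b)]))
a=cv2.imread("pics/scene0.png")[175:295,150:320];b=cv2.imread("pics/side0.png")[100:280,130:300]
f=lambda i,s:cv2.resize(i,None,fx=s,fy=s,interpolation=cv2.INTER_CUBIC)
a=f(a,2.35);b=f(b,2.35);o=np.zeros((max(a.shape[0],b.shape[0]),a.shape[1]+b.shape[1],3),np.uint8)
o[:a.shape[0],:a.shape[1]]=a;o[:b.shape[0],a.shape[1]:]=b
cv2.imwrite("pics/crop0.png",o);print(o.shape)
E
```

```text
wedge [ 0.4688 -0.3004  0.009 ] [array([-0.1, -0.1]), array([-0. ,  0.1])]
can [0.6309 0.0528 0.0672] [array([-0.7, -0.9]), array([-0.6,  1.1])]
pin [ 0.6104 -0.0405  0.105 ] [array([-2., -3.]), array([-1.8,  3.5])]
pivot [0.591  0.1345 0.0545] [array([-0.1, -0.1]), array([-0.1,  0.1])]
c-low-right [ 0.5281 -0.117   0.0131] [array([-1.6, -2.3]), array([-1.4,  2.9])]
c-hi-left [0.6909 0.1959 0.0471] [array([1.4, 1.6]), array([ 1.3, -1.9])]
c-low-left [0.4948 0.167  0.0037] [array([-3.2, -4.1]), array([-3.6,  5.6])]
c-hi-right [ 0.7323 -0.0734  0.0551] [array([-0.8, -1.1]), array([-0.6,  1.2])]
soap [0.4336 0.3255 0.0096] [array([-0.2, -0.2]), array([-0.2,  0.3])]
brush [ 0.6233 -0.3495  0.0171] [array([0.2, 0.2]), array([ 0.1, -0.3])]
green [ 0.4844 -0.1859  0.0086] [array([-0.4, -0.5]), array([-0.3,  0.7])]
blue can [ 0.6484 -0.1977  0.0255] [array([-0.1, -0.2]), array([-0.1,  0.2])]
(423, 800, 3)
```

View pics/crop0.png

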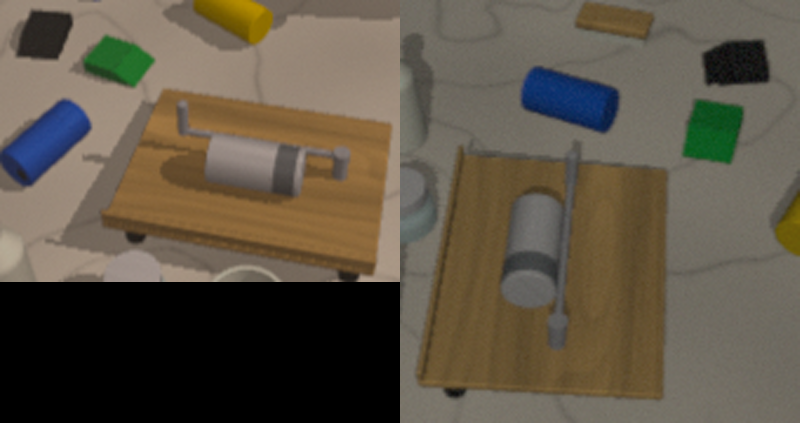

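The crop confirms the layout: the wedge is at the drainer's right with the green decoy between them, and the bar is closed against the can. Next is a wrist view from over the drainer.

```bash
python3 -m inch '[{"grip":1,"travel":[390,-450,0],"rot":[0,0,0.42]},{"grip":1,"travel":[390,-450,0],"rot":[0,0,0.42]},{"grip":1,"travel":[390,-450,0],"rot":[0,0,0.42]},{"grip":1,"travel":[390,-450,0],"rot":[0,0,0.42]},{"grip":1,"travel":[390,-450,0],"rot":[0,0,0.42]},{"grip":1,"travel":[390,-450,0],"rot":[0,0,0.42]},{"grip":1,"travel":[390,-450,0],"rot":[0,0,0.42]},{"grip":1,"travel":[390,-450,0],"rot":[0,0,0.42]},{"grip":1,"travel":[390,-450,0],"rot":[0,0,0.42]},{"grip":1,"travel":[390,-450,0],"rot":[0,0,0.42]},{"grip":1,"travel":[390,-450,0],"rot":[0,0,0.42]},{"grip":1,"travel":[390,-450,0],"rot":[0,0,0.42]},{"grip":1,"travel":[390,-450,0],"rot":[0,0,0.42]},{"grip":1,"travel":[390,-450,0],"rot":[0,0,0.42]},{"grip":1,"travel":[390,-450,0],"rot":[0,0,0.42]},{"grip":1,"travel":[390,-450,0],"rot":[0,0,0.42]}]'
cat >cap.py <<'E'
import sys,pickle; from h import *; from rig import vision,read_state
n=sys.argv[1];ci=vision.camera_info("wrist");im=vision.capture("wrist")[:,:,::-1];s=read_state()
pickle.dump((ci,im,s),open(n+".pkl","wb"));c=[int(v) for v in sys.argv[2:6]] or [0,0,512,384]
im=im[c[1]:c[3],c[0]:c[2]];f=min(800/im.shape[1],600/im.shape[0])
cv2.imwrite(f"pics/{n}.png",cv2.resize(im,None,fx=f,fy=f,interpolation=cv2.INTER_CUBIC))
print(f,s["clock"],s["tcp_pos"],R.from_quat(s["ee_rot"]).as_matrix().round(3).tolist(),s["joints"])
E
python3 cap.py w1
```

```text
clock: 1.75
tcp_pos: [0.5489, 0.0516, 0.2566]
ee_rot: [-0.057, 0.998, 0.0, 0.0]
force: [0.2, 0.3, -0.7]
gripper_width: 0.0854
finger_force: 0.0
1.5625 1.8 [0.54891159 0.05154713 0.25668992] [[-0.994, -0.113, 0.0], [-0.113, 0.994, 0.0], [-0.0, 0.0, -1.0]] [ 2.65318563e-02  1.26268622e-01  1.32129825e+00  2.64653234e-04
  1.69357136e+00 -1.65741936e+00]
```

View pics/w1.png

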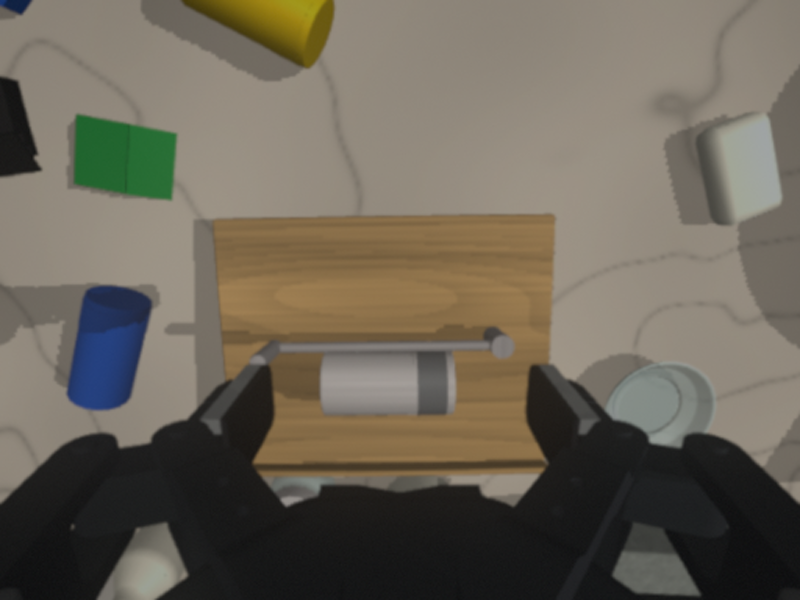

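The wrist view (×1.5625) shows the drainer's low edge from (213,220) to (554,214), the bar along row 347 and the can spanning columns 320–455 and rows ~352–415. The wedge is cut off at the left edge, at (15,125). I'll compute poses now and look at the wedge next.

```bash
cat >m1.py <<'E'
from h import *; import pickle; from rig import vision
np.set_printoptions(precision=4,suppress=True)
S=vision.camera_info("scene");D=vision.camera_info("side");W=pickle.load(open("w1.pkl","rb"))[0]
w=lambda x,y:np.array((x+.5,y+.5))/1.5625-.5
s=lambda x,y:np.array((x/2.35+150,y/2.35+175)); d=lambda x,y:np.array(((x-400)/2.35+130,y/2.35+100))
LR=tri([(W,w(213.5,220)),(S,s(162,92)),(D,d(667,170))]);LL=tri([(W,w(554,214.5)),(S,s(391,124)),(D,d(663,391))])
print("low R",*LR,"\nlow L",*LL)
print("low W+S",tri([(W,w(213.5,220)),(S,s(162,92))])[0],tri([(W,w(554,214.5)),(S,s(391,124))])[0])
y=LL[0]-LR[0];print("len",np.linalg.norm(y),"yaw",np.arctan2(-y[0],y[1]))
print("pivot top",*tri([(W,w(502,346)),(S,s(342,151)),(D,d(558,317))]))
print("pin top",*tri([(W,w(265,349)),(S,s(182,104)),(D,d(576,145))]))
# fit drainer x,y,z,yaw + can (u along slope, v along y)
def pose(p):
    return R.from_euler('z',p[3])*R.from_euler('y',-6,degrees=True),np.array(p[:3])
def res(p):
    q,o=pose(p); P=lambda a:q.apply(a)+o
    r=[]
    for C,f,a,b in((W,w,(213.5,220),(554,214.5)),(S,s,(162,92),(391,124)),(D,d,(667,170),(663,391))):
        r+=[*(project(C,P([-.11,-.14,0]))[0]-f(*a)),*(project(C,P([-.11,.14,0]))[0]-f(*b))]
    # pivot bar line
    t=np.linspace(0,2*np.pi,60)
    for sg,px in((-1,320),(1,455.5)):
        c=np.c_[p[4]+.026*np.cos(t),0*t+p[5]+sg*.05,.026+.026*np.sin(t)]
        u=project(W,P(c)); e=u[:,0].min() if sg<0 else u[:,0].max(); r.append(e-w(px,0)[0])
        if sg<0: r.append(u[:,1].max()-w(0,415)[1])
    u=project(W,P([[p[4]-.03,p[5]-.04,.034]]))
    return np.array(r)
f=least_squares(res,[.61,.04,.03,.11,.02,.0]);print(f.x,f.fun.round(1))
q,o=pose(f.x);print("mid",o,"can",q.apply([f.x[4],f.x[5],.026])+o)
np.save("fit.npy",f.x)
E
python3 m1.py
```

```text
low R [ 0.526  -0.1067  0.0192] [array([-1.2, -0.7]), array([-0.1, -0.6]), array([-0.8,  1. ])] 
low L [0.4907 0.1702 0.0261] [array([-1., -0.]), array([-0.3, -1. ]), array([-0.9,  1.2])]
low W+S [ 0.5269 -0.1059  0.0177] [0.4908 0.172  0.023 ]
len 0.27924386384863087 yaw 0.1270192264085881
pivot top [0.59  0.134 0.074] [array([-0.8,  0.1]), array([-0.1, -0.7]), array([-0.5,  0.8])]
pin top [ 0.6045 -0.041   0.1045] [array([-6.9,  3.9]), array([ 0.3, -1.7]), array([-0.1,  4. ])]
[0.6168 0.0476 0.0345 0.1302 0.02   0.0036] [-1.5  0.1 -0.2 -0.4  0.1 -1.3  0.4 -0.2 -1.1  0.3 -0.8  2.8  0.1 -0.
 -0.1]
mid [0.6168 0.0476 0.0345] can [0.6333 0.0535 0.0625]
```

```bash
python3 -m inch '[{"grip":1,"travel":[-90,-330,-20],"rot":[0,0,0]},{"grip":1,"travel":[-90,-330,-20],"rot":[0,0,0]},{"grip":1,"travel":[-90,-330,-20],"rot":[0,0,0]},{"grip":1,"travel":[-90,-330,-20],"rot":[0,0,0]},{"grip":1,"travel":[-90,-330,-20],"rot":[0,0,0]},{"grip":1,"travel":[-90,-330,-20],"rot":[0,0,0]},{"grip":1,"travel":[-90,-330,-20],"rot":[0,0,0]},{"grip":1,"travel":[-90,-330,-20],"rot":[0,0,0]},{"grip":1,"travel":[-90,-330,-20],"rot":[0,0,0]},{"grip":1,"travel":[-90,-330,-20],"rot":[0,0,0]}]'
python3 cap.py w2
```

```text
clock: 2.8
tcp_pos: [0.46, -0.2784, 0.2367]
ee_rot: [-0.056, 0.998, 0.0, 0.0]
force: [0.3, 0.9, 0.7]
gripper_width: 0.0855
finger_force: 0.0
1.5625 2.85 [ 0.4601398  -0.27832766  0.23670275] [[-0.994, -0.113, 0.001], [-0.113, 0.994, -0.0], [-0.001, -0.0, -1.0]] [-6.12831844e-01  9.41163280e-02  1.39554670e+00  3.45089068e-04
  1.65141520e+00 -2.29710995e+00]
```

View pics/w2.png

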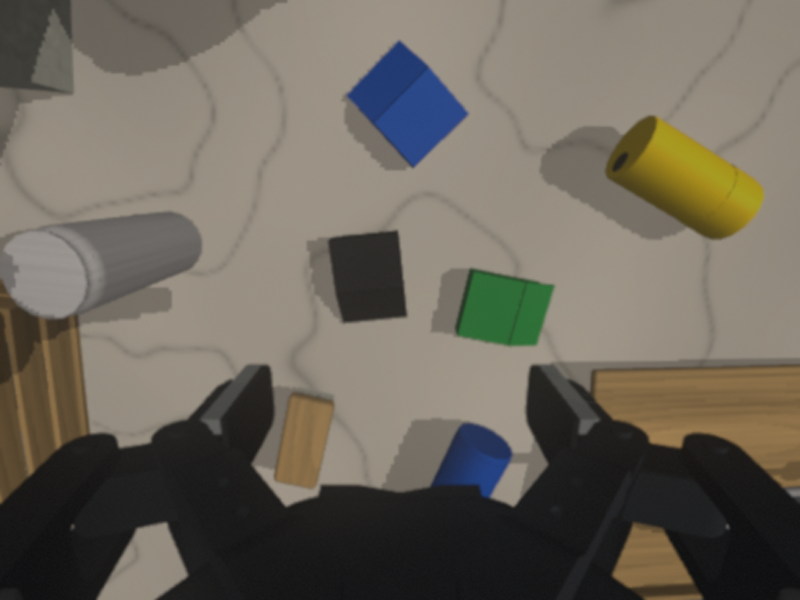

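The black wedge has corners at (330,238), (398,231), (406,316) and (343,322). The nailbrush is at (305,440) and the green decoy at (505,308). A brightened crop should show which end of the wedge is thin.

```bash
python3 - <<'E'
import pickle,cv2,numpy as np
ci,im,s=pickle.load(open("w2.pkl","rb"))
c=im[140:215,200:275].astype(float);c=np.clip((c/90)**.7*255,0,255).astype(np.uint8)
cv2.imwrite("pics/wz.png",cv2.resize(c,None,fx=8,fy=8,interpolation=cv2.INTER_CUBIC))
E
```

```text
(no output)
```

View pics/wz.png

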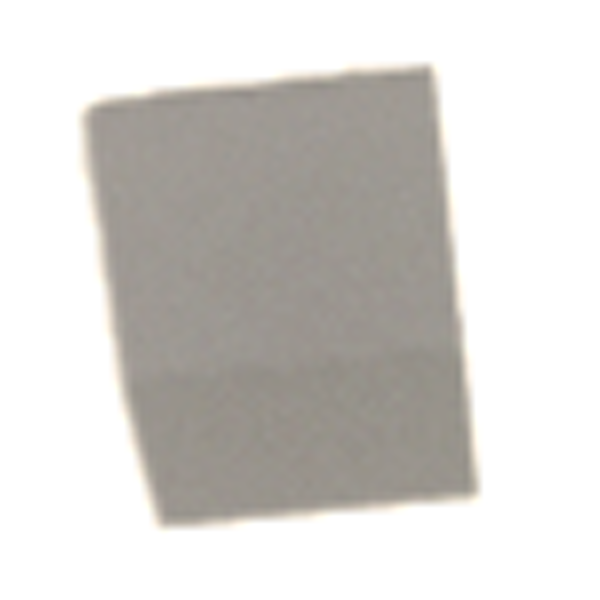

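The flat block is at the top of the crop and the ramp at the bottom, so the thin edge, (162,522) to (475,492), faces world +x. Now I'll fit its pose.

```bash
python3 - <<'E'
from h import *;import pickle;from rig import vision
np.set_printoptions(precision=4,suppress=True)
W=pickle.load(open("w2.pkl","rb"))[0];S=vision.camera_info("scene");D=vision.camera_info("side")
px=np.array([(92,105),(432,68),(128,372),(462,350),(162,522),(475,492)])/8+[199.5,139.5]
m=np.array([(-37.5,-28,20),(-37.5,28,20),(7,-28,20),(7,28,20),(37.5,-28,2.6),(37.5,28,2.6)])/1e3
P=lambda p:R.from_euler('z',p[3]).apply(m)+[p[0],p[1],p[2]]
for fz in(0,1):
    f=least_squares(lambda p:(project(W,P(p*[1,1,fz,1]))-px).ravel(),[.47,-.3,0,0]);print(f.x,f.fun.round(1))
p=f.x
u=project(S,P(p*[1,1,0,1]));print("scene",u.mean(0),"side",project(D,P(p*[1,1,0,1])).mean(0))
for n,C in(("scene",S),("side",D)):
    im=cv2.imread(f"pics/{n}0.png").max(2);b=(140,160,200,215) if n=="scene" else (255,110,295,145)
    ys,xs=np.where(im[b[1]:b[3],b[0]:b[2]]<50);print(n,xs.mean()+b[0],ys.mean()+b[1],len(xs))
E
```

```text
[ 0.4701 -0.3016  0.      0.2042] [-1.6 -1.   1.5 -0.6 -1.4  0.8  1.  -0.4 -0.8  0.7  1.3  0.8]
[ 0.4734 -0.3024 -0.0152  0.2047] [-0.4  0.2  0.6  0.7 -0.4  0.4  0.  -0.6 -0.1 -0.5  0.3 -0.2]
scene [168.1311 189.1108] side [270.6468 125.2019]
scene 168.6320754716981 189.3679245283019 318
side 272.8574712643678 126.63448275862069 435
```

```bash
python3 -m inch '[{"grip":0.7,"travel":[-7,-27,-50],"rot":[0,0,0.092]},{"grip":0.7,"travel":[-7,-27,-90],"rot":[0,0,0.092]},{"grip":0.7,"travel":[-7,-27,-130],"rot":[0,0,0.092]},{"grip":0.7,"travel":[-7,-27,-160],"rot":[0,0,0.092]},{"grip":0.7,"travel":[-7,-27,-180],"rot":[0,0,0.092]},{"grip":0.7,"travel":[-7,-27,-195],"rot":[0,0,0.092]},{"grip":0.7,"travel":[-7,-27,-205],"rot":[0,0,0.092]},{"grip":0.7,"travel":[-7,-27,-212],"rot":[0,0,0.092]},{"grip":0.7,"travel":[-7,-27,-212],"rot":[0,0,0.092]},{"grip":0.7,"travel":[-7,-27,-212],"rot":[0,0,0.092]}]'
python3 cap.py w3
```

```text
clock: 3.85
tcp_pos: [0.453, -0.3071, 0.0252]
ee_rot: [-0.101, 0.995, -0.0, 0.001]
force: [0.2, -0.8, 0.2]
gripper_width: 0.0728
finger_force: 0.0
1.5625 3.9 [ 0.45308256 -0.30719445  0.02538526] [[-0.979, -0.202, 0.001], [-0.202, 0.979, -0.001], [-0.001, -0.001, -1.0]] [-6.63314998e-01  3.18498124e-01  1.58120181e+00  9.12839415e-05
  1.24013412e+00 -2.43733346e+00]
```

View pics/w3.png

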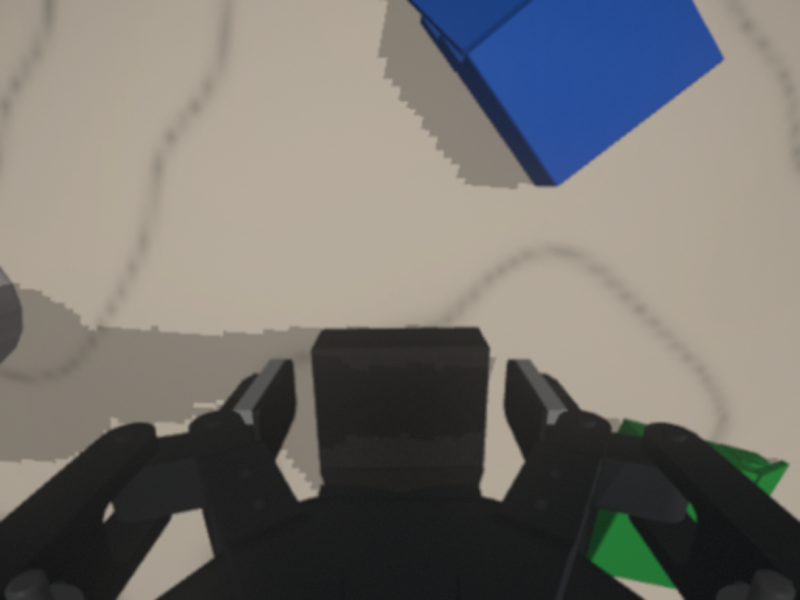

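The pads straddle the rear block squarely, with even gaps: the block spans columns 315–488 and the pads sit at 295 and 507. I'll grip and lift.

```bash
python3 -m inch '[{"grip":0,"travel":[0,0,0],"rot":[0,0,0]},{"grip":0,"travel":[0,0,0],"rot":[0,0,0]},{"grip":0,"travel":[0,0,0],"rot":[0,0,0]},{"grip":0,"travel":[0,0,0],"rot":[0,0,0]},{"grip":0,"travel":[0,0,0],"rot":[0,0,0]},{"grip":0,"travel":[0,0,20],"rot":[0,0,0]},{"grip":0,"travel":[0,0,60],"rot":[0,0,0]},{"grip":0,"travel":[0,0,110],"rot":[0,0,0]},{"grip":0,"travel":[0,0,150],"rot":[0,0,0]},{"grip":0,"travel":[0,0,150],"rot":[0,0,0]},{"grip":0,"travel":[0,0,150],"rot":[0,0,0]}]'
python3 cap.py w4
```

```text
clock: 5.0
tcp_pos: [0.4527, -0.3069, 0.1748]
ee_rot: [-0.101, 0.995, -0.0, 0.001]
force: [0.0, 0.6, -2.0]
gripper_width: 0.0544
finger_force: 64.2
1.5625 5.05 [ 0.45209079 -0.30651484  0.17317456] [[-0.979, -0.202, -0.001], [-0.202, 0.979, 0.001], [0.001, 0.001, -1.0]] [-6.63429488e-01  1.53678502e-01  1.45835755e+00  3.63166017e-05
  1.53133098e+00 -2.43738990e+00]
```

```bash
python3 - <<'E'
import cv2,pickle,numpy as np
a=pickle.load(open("w3.pkl","rb"))[1][200:320,180:330];b=pickle.load(open("w4.pkl","rb"))[1][200:320,180:330]
c=np.hstack([np.clip((x/110.)**.6*255,0,255).astype(np.uint8) for x in(a,b)])
cv2.imwrite("pics/w34.png",cv2.resize(c,None,fx=2.6,fy=2.6,interpolation=cv2.INTER_CUBIC))
E
```

```text
(no output)
```

View pics/w34.png

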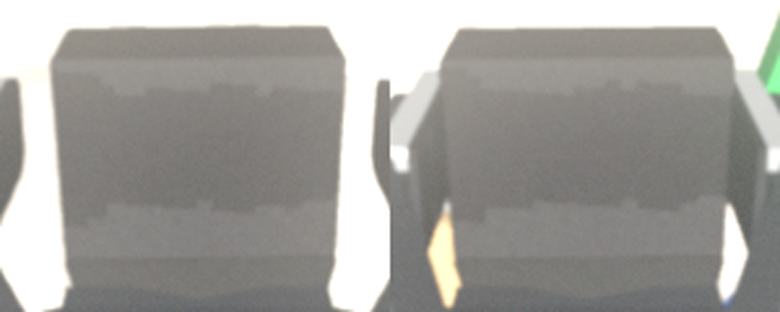

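The wedge sits squarely in the grip and didn't shift when lifted: the rear edge is at rows 28/59 and the ramp line at row 257 in both halves. I'll fit its pose in the hand and work out the target.

```bash
cat >tgt.py <<'E'
from h import *;import pickle;from rig import read_state
np.set_printoptions(precision=4,suppress=True)
W,_,s=pickle.load(open("w3.pkl","rb"))
px=np.array([(70,28),(328,27),(52,59),(345,59),(65,257),(335,257)])/2.6+[179.7,199.7]
m=np.array([(-37.5,-28,0),(-37.5,28,0),(-37.5,-28,20),(-37.5,28,20),(7,-28,20),(7,28,20)])/1e3
f=least_squares(lambda p:(project(W,R.from_euler('z',p[3]).apply(m)+p[:3])-px).ravel(),[.47,-.3,0,.2]);print(f.x,f.fun.round(1))
p=f.x.copy();p[2]=0
T=R.from_quat(s["ee_rot"]);off=T.inv().apply(p[:3]-s["tcp_pos"]);Rw=T.inv()*R.from_euler('z',p[3])  # wedge in tool
print("wedge in tool",off)
q=np.load("fit.npy");B=R.from_euler('z',q[3])*R.from_euler('y',-6,degrees=True)
c=read_state();Tc=R.from_quat(c["ee_rot"])
for u in(-.065,-.029):
  for h in(.03,.0):
    Tt=B*Rw.inv(); pos=B.apply([u,q[5],h])+q[:3]-Tt.apply(off)
    print(u,h,"tcp",pos,"travel",(pos-c["tcp_pos"])*1e3,"rot",(Tt*Tc.inv()).as_rotvec())
E
python3 tgt.py
```

```text
[ 0.473  -0.3014 -0.0045  0.207 ] [ 0.3 -0.7 -0.4 -0.7  0.2  0.4  0.1  0.1  0.3  0.5 -0.6  0.3]
wedge in tool [-0.0207  0.0017  0.0254]
-0.065 0.03 tcp [0.5262 0.0378 0.0807] travel [ 74.156  344.3602 -92.5039] rot [ 0.0153 -0.106  -0.0768]
-0.065 0.0 tcp [0.5294 0.0383 0.0508] travel [  77.2653  344.7675 -122.3396] rot [ 0.0153 -0.106  -0.0768]
-0.029 0.03 tcp [0.5617 0.0425 0.0844] travel [109.6555 349.0103 -88.7409] rot [ 0.0153 -0.106  -0.0768]
-0.029 0.0 tcp [0.5649 0.0429 0.0546] travel [ 112.7648  349.4176 -118.5766] rot [ 0.0153 -0.106  -0.0768]
```

```bash
python3 -m inch '[{"grip":0,"travel":[74,344,0],"rot":[0,0,-0.077]},{"grip":0,"travel":[74,344,0],"rot":[0,0,-0.077]},{"grip":0,"travel":[74,344,0],"rot":[0,0,-0.077]},{"grip":0,"travel":[74,344,0],"rot":[0,0,-0.077]},{"grip":0,"travel":[74,344,0],"rot":[0,0,-0.077]},{"grip":0,"travel":[74,344,0],"rot":[0,0,-0.077]},{"grip":0,"travel":[74,344,0],"rot":[0,0,-0.077]},{"grip":0,"travel":[74,344,0],"rot":[0.015,-0.106,-0.077]},{"grip":0,"travel":[74,344,0],"rot":[0.015,-0.106,-0.077]},{"grip":0,"travel":[74,344,-40],"rot":[0.015,-0.106,-0.077]},{"grip":0,"travel":[74,344,-70],"rot":[0.015,-0.106,-0.077]},{"grip":0,"travel":[74,344,-92],"rot":[0.015,-0.106,-0.077]},{"grip":0,"travel":[74,344,-92],"rot":[0.015,-0.106,-0.077]},{"grip":0,"travel":[74,344,-92],"rot":[0.015,-0.106,-0.077]}]'
python3 tgt.py; python3 cap.py w5; python3 - <<'E'
from rig import vision; import cv2,numpy as np,pickle
a=vision.capture("scene")[:,:,::-1][190:300,190:330];b=vision.capture("side")[:,:,::-1][150:280,130:260]
b=cv2.resize(b,(400,400),interpolation=2);a=cv2.resize(a,(400,314),interpolation=2)
w=cv2.resize(pickle.load(open("w5.pkl","rb"))[1][200:384,100:412],(400,236),interpolation=2)
o=np.zeros((560,800,3),np.uint8);o[:314,:400]=a;o[:400,400:]=b;o[314:550,:400]=w;cv2.imwrite("pics/c5.png",np.clip((o/255.)**.6*255,0,255).astype(np.uint8))
E
```

```text
clock: 6.45
tcp_pos: [0.5264, 0.0363, 0.0823]
ee_rot: [-0.062, 0.997, 0.002, 0.052]
force: [0.7, -0.4, -0.1]
gripper_width: 0.0549
finger_force: 64.2
[ 0.473  -0.3014 -0.0045  0.207 ] [ 0.3 -0.7 -0.4 -0.7  0.2  0.4  0.1  0.1  0.3  0.5 -0.6  0.3]
wedge in tool [-0.0207  0.0017  0.0254]
-0.065 0.03 tcp [0.5262 0.0378 0.0807] travel [-0.1865  1.5032 -1.6738] rot [ 0.0017 -0.0008  0.0016]
-0.065 0.0 tcp [0.5294 0.0383 0.0508] travel [  2.9228   1.9105 -31.5095] rot [ 0.0017 -0.0008  0.0016]
-0.029 0.03 tcp [0.5617 0.0425 0.0844] travel [35.3131  6.1533  2.0892] rot [ 0.0017 -0.0008  0.0016]
-0.029 0.0 tcp [0.5649 0.0429 0.0546] travel [ 38.4224   6.5606 -27.7465] rot [ 0.0017 -0.0008  0.0016]
1.5625 6.5 [0.52710149 0.03652326 0.08341874] [[-0.986, -0.125, 0.107], [-0.124, 0.992, 0.011], [-0.107, -0.003, -0.994]] [-0.00618622  0.11979667  1.68734197  0.01199328  1.22764348 -1.70559445]
```

View pics/c5.png

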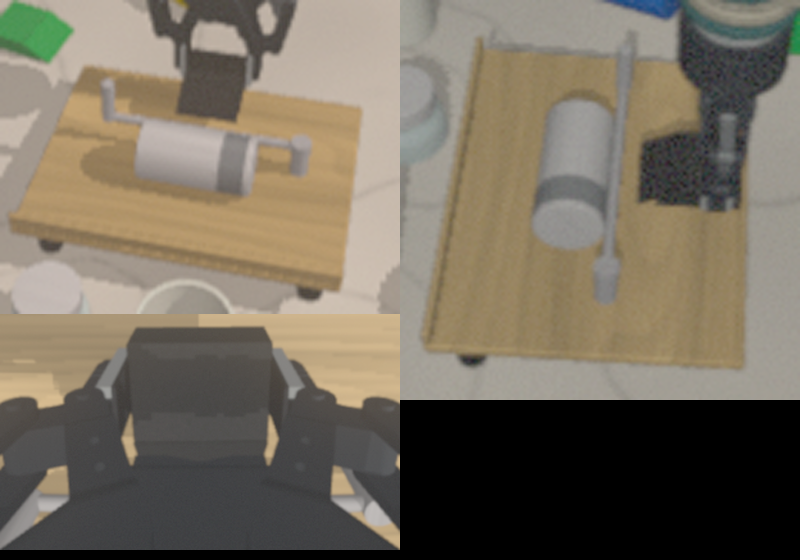

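All three views agree: the wedge is held square ahead of the bar and opposite the can, about 30 mm above the board. I'll descend with a force check.

```bash
python3 -m inch '[{"grip":0,"travel":[1,2,-10],"rot":[0,0,0]},{"grip":0,"travel":[2,2,-20],"rot":[0,0,0]},{"grip":0,"travel":[2,2,-26],"rot":[0,0,0]},{"grip":0,"travel":[2,2,-26],"rot":[0,0,0]}]';python3 -m inch '[{"grip":0,"travel":[0,0,-2],"rot":[0,0,0]},{"grip":0,"travel":[0,0,-2],"rot":[0,0,0]}]';python3 -m inch '[{"grip":0,"travel":[0,0,-2],"rot":[0,0,0]},{"grip":0,"travel":[0,0,-2],"rot":[0,0,0]}]'
```

```text
clock: 7.0
tcp_pos: [0.5284, 0.0393, 0.0559]
ee_rot: [-0.063, 0.997, 0.002, 0.053]
force: [0.8, 0.4, -1.6]
gripper_width: 0.0546
finger_force: 64.2
clock: 7.2
tcp_pos: [0.5288, 0.0393, 0.0557]
ee_rot: [-0.063, 0.997, 0.002, 0.054]
force: [-7.6, -1.7, 12.8]
gripper_width: 0.0546
finger_force: 65.9
clock: 7.4
tcp_pos: [0.5292, 0.0393, 0.0557]
ee_rot: [-0.063, 0.997, 0.002, 0.054]
force: [-16.1, -1.3, 27.6]
gripper_width: 0.0547
finger_force: 67.6
```

Contact came at TCP z ≈ 0.0557, so the board is about 5 mm higher than the fit. I'll relieve the load, slide 20 mm uphill, and compare can and wedge numerically in the fixed cameras.

```bash
python3 -m inch '[{"grip":0,"travel":[0,0,3],"rot":[0,0,0]},{"grip":0,"travel":[6,0.8,3.6],"rot":[0,0,0]},{"grip":0,"travel":[13,1.7,4.4],"rot":[0,0,0]},{"grip":0,"travel":[20,2.6,5.1],"rot":[0,0,0]},{"grip":0,"travel":[20,2.6,5.1],"rot":[0,0,0]}]'
cat >cmp.py <<'E'
from h import *;from rig import vision,read_state
import sys;np.set_printoptions(precision=1,suppress=True)
st=read_state();T=R.from_quat(st["ee_rot"]);off=np.array([-.0207,.0017,.0254]);q=np.load("fit.npy")
B=R.from_euler('z',q[3])*R.from_euler('y',-6,degrees=True);Wo=T.apply(off)+st["tcp_pos"]
m=np.array([[37.5,y,z] for y in(-28,28) for z in(0,2.6)]+[[7,y,20] for y in(-28,28)])/1e3
c=B.inv().apply(Wo-q[:3]);print("wedge in drainer mm (u,v,h)",c*1e3);h=c[2]
sc=lambda C:C
t=np.linspace(0,2*np.pi,80)
def can(u,v): return B.apply(np.vstack([np.c_[u+.026*np.cos(t),0*t+v+s,h+.026+.026*np.sin(t)] for s in(-.05,.05)]))+q[:3]
for n,box in(("scene",(220,220,290,275)),("side",(165,165,212,245))):
    C=vision.camera_info(n);im=vision.capture(n)[:,:,::-1].copy();i0=cv2.imread(f"pics/{n}0.png")
    S=cv2.cvtColor(cv2.GaussianBlur(i0,(3,3),0),cv2.COLOR_BGR2HSV)[:,:,1];print(n,"sat wood/can",S[210,225] if n=="side" else S[265,240],S[205,187] if n=="side" else S[245,255])
    obs=np.zeros(S.shape,bool);x0,y0,x1,y1=box;obs[y0:y1,x0:x1]=S[y0:y1,x0:x1]<70
    def hull(p):
        o=np.zeros(S.shape,np.uint8);k=cv2.convexHull(project(C,p).astype(np.float32))
        cv2.fillConvexPoly(o,np.round(k*16).astype(np.int32),1,shift=4);return o>0
    best=[]
    for u in np.arange(.005,.036,.001):
        for v in np.arange(-.008,.015,.002):
            k=hull(can(u,v))
            # ignore pixels on the bar side
            ig=hull(B.apply([[-.022+.01-.002,y,zz] for y in(-.1,.1) for zz in(h+.02,h+.036)]+np.array([[.0,0,0]]*4))+q[:3]) if 0 else np.zeros(S.shape,bool)
            best.append(((k&~obs).sum(),(obs&~k).sum(),u,v))
    best.sort(key=lambda b:2*b[0]+b[1]);print(n,[tuple(np.round(b,3)) for b in best[:6]])
    kd=cv2.morphologyEx((im.max(2)<60).astype(np.uint8),0*cv2.MORPH_OPEN,None) 
    pm=project(C,T.apply(np.zeros((1,3)))+Wo);wm=B.apply(m)+Wo
    print("pred wedge pts",project(C,wm).round(1).tolist())
    cv2.imwrite(f"{n}_now.png",im)
E
python3 cmp.py
```

```text
clock: 7.9
tcp_pos: [0.55, 0.0419, 0.058]
ee_rot: [-0.063, 0.997, 0.002, 0.055]
force: [1.8, 0.4, 4.3]
gripper_width: 0.0547
finger_force: 64.9
wedge in drainer mm (u,v,h) [-43.3   4.6   5. ]
scene sat wood/can 147 33
scene [(np.float64(95.0), np.float64(104.0), np.float64(0.018), np.float64(0.0)), (np.float64(94.0), np.float64(106.0), np.float64(0.018), np.float64(0.002)), (np.float64(96.0), np.float64(105.0), np.float64(0.019), np.float64(0.0)), (np.float64(97.0), np.float64(110.0), np.float64(0.017), np.float64(0.002)), (np.float64(100.0), np.float64(105.0), np.float64(0.017), np.float64(0.0)), (np.float64(99.0), np.float64(107.0), np.float64(0.02), np.float64(0.0))]
pred wedge pts [[250.8, 243.1], [250.8, 242.4], [272.1, 246.6], [272.1, 245.8], [253.4, 229.6], [274.4, 232.9]]
side sat wood/can 132 12
side [(np.float64(32.0), np.float64(416.0), np.float64(0.014), np.float64(0.002)), (np.float64(35.0), np.float64(415.0), np.float64(0.015), np.float64(0.002)), (np.float64(34.0), np.float64(420.0), np.float64(0.013), np.float64(0.002)), (np.float64(37.0), np.float64(415.0), np.float64(0.015), np.float64(0.004)), (np.float64(37.0), np.float64(416.0), np.float64(0.016), np.float64(0.002)), (np.float64(35.0), np.float64(422.0), np.float64(0.012), np.float64(0.002))]
pred wedge pts [[197.6, 204.8], [197.6, 204.1], [195.8, 224.2], [195.8, 223.5], [211.1, 200.2], [209.8, 219.7]]
```

The views put the can's axis at u ≈ 15–18 mm and the wedge at −43, so about 12 mm remain. I'll push 9 mm, then creep while watching for the first can motion by sub-pixel correlation.

```bash
cat >mv.py <<'E'
from h import *;from rig import vision,read_state
st=read_state();q=np.load("fit.npy");B=R.from_euler('z',q[3])*R.from_euler('y',-6,degrees=True)
c=B.inv().apply(R.from_quat(st["ee_rot"]).apply([-.0207,.0017,.0254])+st["tcp_pos"]-q[:3])
print("wedge",(c*1e3).round(1))
for n,(x0,y0,x1,y1) in(("side",(168,175,194,238)),("scene",(232,240,286,268))):
    a=cv2.imread(f"pics/{n}0.png")[y0:y1,x0:x1].astype(np.float32).mean(2)
    b=np.mean([vision.capture(n) for _ in range(2)],0)[y0:y1,x0:x1].mean(2).astype(np.float32)
    M=np.eye(2,3,dtype=np.float32)
    cc,M=cv2.findTransformECC(a,b,M,cv2.MOTION_TRANSLATION,(3,100,1e-5),None,3);print(n,"shift px",M[:,2].round(2),round(cc,3))
E
python3 mv.py
python3 -m inch '[{"grip":0,"travel":[4,0.5,0.4],"rot":[0,0,0]},{"grip":0,"travel":[9,1.2,0.9],"rot":[0,0,0]},{"grip":0,"travel":[9,1.2,0.9],"rot":[0,0,0]}]';python3 mv.py
```

```text
wedge [-43.7   4.6   5. ]
side shift px [-0.02 -0.  ] 0.999
scene shift px [-0.01 -0.02] 1.0
clock: 8.5
tcp_pos: [0.5577, 0.043, 0.0588]
ee_rot: [-0.063, 0.997, 0.002, 0.053]
force: [-0.6, -0.8, 7.8]
gripper_width: 0.0547
finger_force: 65.4
wedge [-35.5   4.7   5. ]
side shift px [-0.01 -0.01] 0.998
scene shift px [-0.   -0.03] 1.0
```

```bash
python3 -m inch '[{"grip":0,"travel":[2,0.3,0.2],"rot":[0,0,0]},{"grip":0,"travel":[2,0.3,0.2],"rot":[0,0,0]}]';python3 mv.py
```

```text
clock: 8.9
tcp_pos: [0.5592, 0.0433, 0.059]
ee_rot: [-0.063, 0.997, 0.002, 0.053]
force: [-4.4, -0.3, 9.7]
gripper_width: 0.0546
finger_force: 65.5
wedge [-34.    4.7   4.9]
side shift px [-0.01 -0.  ] 0.999
scene shift px [-0.   -0.02] 1.0
```

```bash
python3 -m inch '[{"grip":0,"travel":[2,0.3,0.2],"rot":[0,0,0]},{"grip":0,"travel":[2,0.3,0.2],"rot":[0,0,0]}]';python3 mv.py
python3 -m inch '[{"grip":0,"travel":[2,0.3,0.2],"rot":[0,0,0]},{"grip":0,"travel":[2,0.3,0.2],"rot":[0,0,0]}]';python3 mv.py
```

```text
clock: 9.3
tcp_pos: [0.5612, 0.0435, 0.0592]
ee_rot: [-0.063, 0.997, 0.002, 0.053]
force: [-5.3, -0.8, 10.9]
gripper_width: 0.0546
finger_force: 65.6
wedge [-32.    4.7   4.9]
side shift px [-0.01 -0.  ] 0.999
scene shift px [-0.02 -0.02] 1.0
clock: 9.7
tcp_pos: [0.5632, 0.0439, 0.0593]
ee_rot: [-0.063, 0.997, 0.002, 0.053]
force: [-5.2, 0.4, 9.3]
gripper_width: 0.0547
finger_force: 65.6
wedge [-30.    4.8   4.9]
side shift px [ 0.02 -0.03] 0.998
scene shift px [-0.01 -0.02] 1.0
```

```bash
python3 -m inch '[{"grip":0,"travel":[2,0.3,0.2],"rot":[0,0,0]},{"grip":0,"travel":[2,0.3,0.2],"rot":[0,0,0]}]';python3 mv.py
python3 -m inch '[{"grip":0,"travel":[1.5,0.2,0.2],"rot":[0,0,0]},{"grip":0,"travel":[1.5,0.2,0.2],"rot":[0,0,0]}]';python3 mv.py
```

```text
clock: 10.1
tcp_pos: [0.5651, 0.0442, 0.0596]
ee_rot: [-0.063, 0.997, 0.002, 0.053]
force: [-5.8, -0.8, 10.2]
gripper_width: 0.0546
finger_force: 65.6
wedge [-28.    4.8   4.9]
side shift px [-0.21  0.02] 0.972
scene shift px [0.01 0.11] 0.992
clock: 10.5
tcp_pos: [0.5665, 0.0444, 0.0597]
ee_rot: [-0.063, 0.997, 0.002, 0.053]
force: [-6.5, -0.0, 10.2]
gripper_width: 0.0545
finger_force: 65.7
wedge [-26.7   4.8   4.9]
side shift px [-0.83 -0.03] 0.997
scene shift px [-0.06  0.38] 0.949
```

The can has just lifted off the bar by about 1.5 mm, so the wedge is snug. I'll release and lift away along the slope's normal.

```bash
python3 -m inch '[{"grip":0.5,"travel":[0,0,1],"rot":[0,0,0]},{"grip":0.8,"travel":[0,0,1],"rot":[0,0,0]},{"grip":0.8,"travel":[0,0,1],"rot":[0,0,0]},{"grip":0.8,"travel":[0,0,1],"rot":[0,0,0]},{"grip":0.8,"travel":[0,0,1],"rot":[0,0,0]},{"grip":0.8,"travel":[-1,0,10],"rot":[0,0,0]},{"grip":0.8,"travel":[-4,0,35],"rot":[0,0,0]},{"grip":0.8,"travel":[-8,-1,75],"rot":[0,0,0]},{"grip":0.8,"travel":[-12,-2,120],"rot":[0,0,0]},{"grip":0.8,"travel":[-12,-2,150],"rot":[0,0,0]},{"grip":0.8,"travel":[-12,-2,150],"rot":[0,0,0]}]';python3 mv.py
```

```text
clock: 11.8
tcp_pos: [0.5569, 0.0424, 0.2163]
ee_rot: [-0.063, 0.996, 0.002, 0.059]
force: [0.5, -0.7, 0.1]
gripper_width: 0.0766
finger_force: 0.0
wedge [-19.6   4.1 161.8]
side shift px [-0.75 -0.03] 0.996
scene shift px [-0.05  0.31] 0.956
```

Released, and the can hasn't moved further. I'll check the placement and locate the pin in one composite.

```bash
python3 cap.py w6; python3 - <<'E'
from rig import vision; import cv2,numpy as np,pickle
a=vision.capture("scene")[:,:,::-1][200:275,205:325];b=vision.capture("side")[:,:,::-1][145:265,160:250]
w=pickle.load(open("w6.pkl","rb"))[1][130:310,100:380]
o=np.zeros((600,800,3),np.uint8)
o[:250,:400]=cv2.resize(a,(400,250),interpolation=2);o[:250,400:587]=cv2.resize(b,(187,250),interpolation=2);o[250:600,:544]=cv2.resize(w,(544,350),interpolation=2)
cv2.imwrite("pics/c6.png",np.clip((o/255.)**.6*255,0,255).astype(np.uint8))
E
```

```text
1.5625 12.05 [0.55440528 0.04240501 0.20770321] [[-0.987, -0.126, 0.103], [-0.125, 0.992, 0.011], [-0.104, -0.002, -0.995]] [ 0.00511978  0.08503562  1.46586339  0.01047968  1.48701496 -1.69215749]
```

View pics/c6.png

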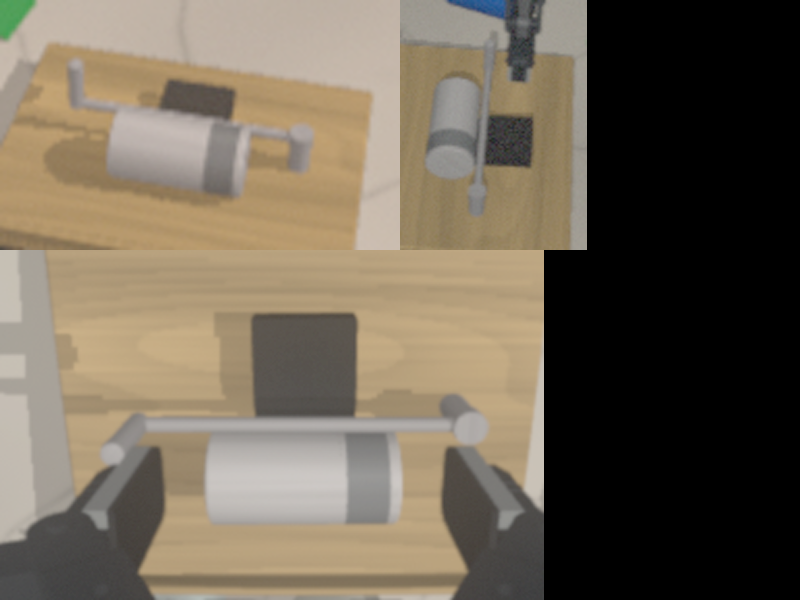

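The wedge stands square under the bar at the can's middle; in the wrist view it spans columns 253–357 against the can's 205–402. The pin runs from (140,420) to its top at (115,450) in the wrist view, with the top at (76,64) in scene and (491,36) in side. Now I'll compute the pin approach.

```bash
cat >pin.py <<'E'
from h import *;import pickle;from rig import vision,read_state
np.set_printoptions(precision=4,suppress=True)
W=pickle.load(open("w6.pkl","rb"))[0];S=vision.camera_info("scene");D=vision.camera_info("side")
q=np.load("fit.npy");B=R.from_euler('z',q[3])*R.from_euler('y',-6,degrees=True);H=.0049
P=lambda u,v,h:B.apply([u,v,h+H])+q[:3]
w=lambda x,y:np.array((x/1.943+99.75,(y-250)/1.944+129.75))
# check on the wedge (known by touch)
for y,px in((-.028,(253,315)),(.028,(356,315))): print("wedge bias px",project(W,P(-.0267-.0375,.0048+y,.02))[0]-w(*px))
obs=[(W,w(117,449),.068),(W,w(143,424),.032),(S,np.array((76/3.333+205,64/3.333+200)),.068),(D,np.array((91/2.078+160,38/2.083+145)),.068)]
f=least_squares(lambda p:np.concatenate([project(C,P(p[0],p[1],h))[0]-u for C,u,h in obs]),[-.01,-.086]);print(f.x,f.fun.round(1))
u,v=f.x;pu,pv=u,v+.175
print("pivot chk", project(W,P(pu,pv,.045))[0]-w(466,420))
c=read_state();Tc=R.from_quat(c["ee_rot"])
n=B.apply([0,0,1]);print("n",n)
# tool: z=-n, y along drainer u, via -90deg turn about n
Tt=R.from_matrix(np.c_[B.apply([0,1,0]),B.apply([1,0,0]),-n])
rv=(Tt*Tc.inv()).as_rotvec();print("rot",rv)
for h in(.110,.056):
    pos=P(u,v,h);print(h,"tcp",pos,"travel",(pos-c["tcp_pos"])*1e3)
a0=P(pu,pv,0)
for th in np.arange(0.1,1.41,.1):
    d=P(pu-.175*np.sin(th),pv-.175*np.cos(th),0)-P(pu,pv-.175,0);print(round(th,2),(d*1e3).round(0),(-th*n).round(3))
E
python3 pin.py
```

```text
wedge bias px [-0.994   3.3076]
wedge bias px [1.6363 3.1178]
[-0.0129 -0.0818] [-0.1  0.9 -1.5 -0.6  1.2 -0.8 -0.6  3.5]
pivot chk [8.3845 5.7052]
n [-0.1036 -0.0136  0.9945]
rot [ 0.1645  0.0193 -1.5581]
0.11 tcp [ 0.6028 -0.0368  0.1475] travel [ 48.1934 -79.1533 -60.4201]
0.056 tcp [ 0.6084 -0.036   0.0938] travel [  53.7902  -78.4202 -114.1242]
0.1 [-17.  -1.  -2.] [ 0.01   0.001 -0.099]
0.2 [-35.  -1.  -4.] [ 0.021  0.003 -0.199]
0.3 [-52.   1.  -5.] [ 0.031  0.004 -0.298]
0.4 [-69.   5.  -7.] [ 0.041  0.005 -0.398]
0.5 [-86.  10.  -9.] [ 0.052  0.007 -0.497]
0.6 [-101.   18.  -10.] [ 0.062  0.008 -0.597]
0.7 [-117.   26.  -12.] [ 0.073  0.01  -0.696]
0.8 [-131.   36.  -13.] [ 0.083  0.011 -0.796]
0.9 [-144.   48.  -14.] [ 0.093  0.012 -0.895]
1.0 [-156.   61.  -15.] [ 0.104  0.014 -0.995]
1.1 [-166.   75.  -16.] [ 0.114  0.015 -1.094]
1.2 [-175.   90.  -17.] [ 0.124  0.016 -1.193]
1.3 [-183.  105.  -18.] [ 0.135  0.018 -1.293]
1.4 [-189.  122.  -18.] [ 0.145  0.019 -1.392]
```

```bash
python3 -m inch '[{"grip":-0.3,"travel":[51,-83,0],"rot":[0.1645,0.0193,-1.558]},{"grip":-0.3,"travel":[51,-83,0],"rot":[0.1645,0.0193,-1.558]},{"grip":-0.3,"travel":[51,-83,0],"rot":[0.1645,0.0193,-1.558]},{"grip":-0.3,"travel":[51,-83,0],"rot":[0.1645,0.0193,-1.558]},{"grip":-0.3,"travel":[51,-83,0],"rot":[0.1645,0.0193,-1.558]},{"grip":-0.3,"travel":[51,-83,0],"rot":[0.1645,0.0193,-1.558]},{"grip":-0.3,"travel":[51,-83,0],"rot":[0.1645,0.0193,-1.558]},{"grip":-0.3,"travel":[51,-83,0],"rot":[0.1645,0.0193,-1.558]},{"grip":-0.3,"travel":[51,-83,0],"rot":[0.1645,0.0193,-1.558]},{"grip":-0.3,"travel":[51,-83,0],"rot":[0.1645,0.0193,-1.558]},{"grip":-0.3,"travel":[51,-83,-30],"rot":[0.1645,0.0193,-1.558]},{"grip":-0.3,"travel":[51,-83,-60],"rot":[0.1645,0.0193,-1.558]},{"grip":-0.3,"travel":[51,-83,-60],"rot":[0.1645,0.0193,-1.558]},{"grip":-0.3,"travel":[51,-83,-60],"rot":[0.1645,0.0193,-1.558]}]'
python3 - <<'E'
from h import *;from rig import read_state
c=read_state();q=np.load("fit.npy");B=R.from_euler('z',q[3])*R.from_euler('y',-6,degrees=True)
p=B.inv().apply(c["tcp_pos"]-q[:3]);print("u,v,h",p*1e3-[0,0,4.9],c["joints"])
t=B.apply([-.0105,-.0865,.066+.0049])+q[:3];print("to go",(t-c["tcp_pos"])*1e3)
E
```

```text
clock: 13.55
tcp_pos: [0.6058, -0.0405, 0.1491]
ee_rot: [0.659, 0.751, 0.038, 0.035]
force: [0.4, -0.6, 0.5]
gripper_width: 0.03
finger_force: 0.0
u,v,h [-10.21252944 -85.99858369 111.33077732] [-0.13828379  0.26821594  1.37856254  0.02567439  1.39508919 -0.27188732]
to go [  4.47987096   0.08112366 -45.11249943]
```

```bash
python3 -m inch '[{"grip":-0.3,"travel":[2,0,-18],"rot":[0,0,0]},{"grip":-0.3,"travel":[3,0,-25],"rot":[0,0,0]},{"grip":-0.3,"travel":[3,0,-30],"rot":[0,0,0]},{"grip":-0.3,"travel":[3,0,-30],"rot":[0,0,0]}]'; python3 mv.py
```

```text
clock: 13.95
tcp_pos: [0.6091, -0.0406, 0.1195]
ee_rot: [0.659, 0.751, 0.038, 0.035]
force: [0.5, 0.4, -0.4]
gripper_width: 0.0301
finger_force: 0.0
wedge [  -8.4 -107.3   61.2]
side shift px [-0.73 -0.04] 0.997
scene shift px [-0.04  0.32] 0.956
```

```bash
python3 -m inch '[{"grip":-0.3,"travel":[1,0,-8],"rot":[0,0,0]},{"grip":-0.3,"travel":[1.6,0,-15],"rot":[0,0,0]},{"grip":-0.3,"travel":[1.6,0,-15],"rot":[0,0,0]}]'; python3 -m inch '[{"grip":-0.6,"travel":[0,0,0],"rot":[0,0,0]},{"grip":-0.6,"travel":[0,0,0],"rot":[0,0,0]},{"grip":-0.6,"travel":[0,0,0],"rot":[0,0,0]}]'
```

```text
clock: 14.45
tcp_pos: [0.6098, -0.0405, 0.1024]
ee_rot: [0.659, 0.751, 0.038, 0.034]
force: [-0.0, -0.7, -0.9]
gripper_width: 0.0297
finger_force: 0.0
clock: 14.75
tcp_pos: [0.6108, -0.0406, 0.1047]
ee_rot: [0.659, 0.751, 0.039, 0.036]
force: [0.0, -0.3, -0.1]
gripper_width: 0.0169
finger_force: 0.0
```

```bash
python3 -m inch '[{"grip":-0.6,"travel":[-8,0,-1],"rot":[0.005,0,-0.05]},{"grip":-0.6,"travel":[-17,-1,-2],"rot":[0.01,0.001,-0.099]},{"grip":-0.6,"travel":[-35,-1,-4],"rot":[0.021,0.003,-0.199]},{"grip":-0.6,"travel":[-52,1,-5],"rot":[0.031,0.004,-0.298]},{"grip":-0.6,"travel":[-52,1,-5],"rot":[0.031,0.004,-0.298]},{"grip":-0.6,"travel":[-52,1,-5],"rot":[0.031,0.004,-0.298]}]'; python3 mv.py
python3 - <<'E'
from h import *;from rig import vision
# bar pixels in side view: mean |diff| along the old and the predicted bar line
q=np.load("fit.npy");B=R.from_euler('z',q[3])*R.from_euler('y',-6,degrees=True)
for n in("side","scene"):
    C=vision.camera_info(n);im=vision.capture(n)[:,:,::-1].copy();S=cv2.cvtColor(im,cv2.COLOR_BGR2HSV)[:,:,1].astype(np.float32)
    r=[]
    for th in np.arange(0,1.45,.05):
        L=np.arange(.01,.15,.003);p=B.apply(np.c_[-.0105-L*np.sin(th),.0885-L*np.cos(th),0*L+.0389])+q[:3]
        uv=project(C,p).astype(np.float32);r.append((round(float(np.median(cv2.remap(S,uv[:,:1],uv[:,1:],1)))),round(th,2)))
    print(n,sorted(r)[:4])
E
```

```text
clock: 15.35
tcp_pos: [0.5591, -0.0397, 0.0999]
ee_rot: [0.763, 0.645, 0.043, 0.03]
force: [1.2, -0.1, 0.4]
gripper_width: 0.0173
finger_force: 0.0
wedge [-65.8 -99.4  46.8]
side shift px [-0.76 -0.04] 0.996
scene shift px [-0.06  0.32] 0.946
side [(10, np.float64(0.35)), (13, np.float64(0.3)), (28, np.float64(0.4)), (31, np.float64(0.25))]
scene [(36, np.float64(0.25)), (40, np.float64(0.2)), (55, np.float64(1.05)), (55, np.float64(1.1))]
```

The bar follows (≈0.3 rad) and the can holds. Continuing the arc to the stop.

```bash
python3 -m inch '[{"grip":-0.6,"travel":[-17,4,-2],"rot":[0.01,0.001,-0.099]},{"grip":-0.6,"travel":[-34,9,-4],"rot":[0.021,0.003,-0.199]},{"grip":-0.6,"travel":[-49,17,-5],"rot":[0.031,0.004,-0.298]},{"grip":-0.6,"travel":[-65,25,-7],"rot":[0.041,0.005,-0.398]},{"grip":-0.6,"travel":[-79,35,-8],"rot":[0.052,0.007,-0.497]},{"grip":-0.6,"travel":[-92,47,-9],"rot":[0.062,0.008,-0.597]},{"grip":-0.6,"travel":[-104,60,-10],"rot":[0.073,0.01,-0.696]},{"grip":-0.6,"travel":[-114,74,-11],"rot":[0.083,0.011,-0.796]},{"grip":-0.6,"travel":[-123,89,-12],"rot":[0.093,0.012,-0.895]},{"grip":-0.6,"travel":[-131,104,-13],"rot":[0.104,0.014,-0.995]},{"grip":-0.6,"travel":[-131,104,-13],"rot":[0.104,0.014,-0.995]},{"grip":-0.6,"travel":[-131,104,-13],"rot":[0.104,0.014,-0.995]}]'; python3 mv.py
python3 -m inch '[{"grip":-0.6,"travel":[-2,5,0],"rot":[0.003,0,-0.03]},{"grip":-0.6,"travel":[-2,5,0],"rot":[0.003,0,-0.03]}]'
```

```text
clock: 16.85
tcp_pos: [0.428, 0.0643, 0.0865]
ee_rot: [0.978, 0.201, 0.051, 0.004]
force: [-0.0, -0.4, 0.5]
gripper_width: 0.017
finger_force: 0.0
wedge [-198.1   33.8   45.7]
side shift px [-0.74 -0.04] 0.997
scene shift px [-0.07  0.35] 0.952
clock: 17.25
tcp_pos: [0.4259, 0.0689, 0.0863]
ee_rot: [0.982, 0.184, 0.051, 0.003]
force: [1.3, -1.5, -0.6]
gripper_width: 0.0172
finger_force: 1.1
```

```bash
python3 -m inch '[{"grip":-0.6,"travel":[-1,4,0],"rot":[0,0,-0.02]},{"grip":-0.6,"travel":[-1,4,0],"rot":[0,0,-0.02]}]';python3 -m inch '[{"grip":-0.6,"travel":[-1,4,0],"rot":[0,0,-0.02]},{"grip":-0.6,"travel":[-1,4,0],"rot":[0,0,-0.02]}]'
```

```text
clock: 17.45
tcp_pos: [0.4258, 0.0698, 0.0864]
ee_rot: [0.983, 0.174, 0.052, 0.008]
force: [6.9, -20.3, -3.1]
gripper_width: 0.0168
finger_force: 10.9
clock: 17.65
tcp_pos: [0.4258, 0.0705, 0.0865]
ee_rot: [0.985, 0.164, 0.052, 0.012]
force: [13.1, -39.2, -6.3]
gripper_width: 0.0171
finger_force: 20.5
```

Firmly at the stop. I'll relax the push, open the fingers, lift off and check.

```bash
python3 -m inch '[{"grip":-0.6,"travel":[3,-9.5,0],"rot":[0,0,0.03]},{"grip":-0.4,"travel":[3,-9.5,0],"rot":[0,0,0.04]},{"grip":-0.3,"travel":[3,-9.5,0],"rot":[0,0,0.04]},{"grip":-0.3,"travel":[3,-9.5,0],"rot":[0,0,0.04]},{"grip":-0.3,"travel":[2,-9.5,15],"rot":[0,0,0.04]},{"grip":-0.3,"travel":[-2,-9.5,50],"rot":[0,0,0.04]},{"grip":-0.3,"travel":[-6,-9.5,90],"rot":[0,0,0.04]},{"grip":-0.3,"travel":[-10,-9.5,130],"rot":[0,0,0.04]},{"grip":-0.3,"travel":[-10,-9.5,130],"rot":[0,0,0.04]},{"grip":-0.3,"travel":[-10,-9.5,130],"rot":[0,0,0.04]}]'; python3 mv.py
python3 - <<'E'
from h import *;from rig import vision
q=np.load("fit.npy");B=R.from_euler('z',q[3])*R.from_euler('y',-6,degrees=True)
for n in("side","scene"):
    C=vision.camera_info(n);im=vision.capture(n)[:,:,::-1].copy();S=cv2.cvtColor(im,cv2.COLOR_BGR2HSV)[:,:,1].astype(np.float32)
    r=[]
    for th in np.arange(0,1.45,.05):
        L=np.arange(.02,.115,.003);p=B.apply(np.c_[-.0105-L*np.sin(th),.0885-L*np.cos(th),0*L+.0389])+q[:3]
        uv=project(C,p).astype(np.float32);r.append((round(float(np.median(cv2.remap(S,uv[:,:1],uv[:,1:],1)))),round(float(th),2)))
    print(n,sorted(r)[:4])
E
```

```text
clock: 18.65
tcp_pos: [0.4138, 0.0684, 0.217]
ee_rot: [0.981, 0.184, 0.052, 0.003]
force: [0.8, -0.3, -0.0]
gripper_width: 0.0301
finger_force: 0.0
wedge [-198.1   40.3  176.8]
side shift px [-0.74 -0.04] 0.996
scene shift px [-0.09  0.35] 0.951
side [(9, 1.35), (21, 1.4), (45, 1.3), (49, 0.45)]
scene [(32, 1.3), (46, 1.25), (49, 1.35), (55, 1.2)]
```

The bar reads about 1.3 rad (at its stop) in both views, and the can is still held by the wedge. I'm handing in.

```bash
python3 -c "
from rig import bot
print(bot.sign_off())"
```

```text
the job is handed in; nothing more can be done
None
```

The job is handed in, verdict not shown: the wedge is snug under the can's middle and let go, the bar is open at its stop (about 1.3 rad by both fixed cameras), and the can is held about 1.5 mm from its start; the arm went nowhere near the soap or nailbrush.

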